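Hold a bearing ball in the light gate on its tray

ROBOT

A 6-joint arm with a two-finger parallel gripper is mounted at the origin on a cart in front of the work surface, level with it; the furniture and walls round the work are solid. World frame = base frame: x ahead of the robot, y to its left, z up, the work surface at z = 0. Lengths are in mm, angles in rad, forces in N, time in s.
With the tool pointing down it reaches from about 350 to 975 mm from the base axis. Payload 7.1 kg.
Tool frame: the origin (TCP) lies between the finger pads; the fingertips stand 8 mm ahead of it and the grasp point (between the pads) lies 11 mm behind it (ctrl.tips_ahead is the distance from the TCP to the fingertips, in mm); y points along the fingers, z is the direction in which the jaws open and shut, and the axes are right-handed (so a half turn about y gives the same grasp; the last joint's range is limited). The gripper opens to 88 mm and grips with 3 to 60 N. Pads are 20 mm wide; open, the fingers measure 115 mm over their backs; the gripper's body (75 mm by 178 mm) begins 61 mm behind the grasp point.
Start: joints at [-1.315, 0.423, 1.63, -0, 1.089, -0.019], TCP at [169.615, -601.528, 230.675] pointing down, gripper open.
Joint ranges: [-3, 3], [-0.9, 2.11], [0.09, 2.58], [-1.31, 4.45], [0.11, 2.69], [-2.54, 2.54]. Speed limits (rad/s): [2.39, 2.39, 3.01, 3.14, 3.14, 3.14].

INTERFACE

Orientations are given as a rotation vector (axis times angle).
In Python, from workcell import ctrl gives the robot as it stands.
- The arm moves only by the shell command python3 -m creep 'ROWS'. ROWS is JSON, a list of rows, each an object of numbers: "tx", "ty", "tz": the shift along the world's x, y, z in mm; "rx", "ry", "rz": the turn, a rotation vector about the world's x, y, z in rad; "fingers": the closure in counts, from 0 (fully open) to 255 (shut). A call has 1 to 10 rows; each row is the pose to reach, as a shift and turn from the pose commanded when the call began; what a row does not reach only later rows make up. A row lasts 1/8 s, in which the tool goes at most 62.5 mm and 10.7 degrees, less where a joint would pass 70% of its speed; a pose out of reach is approached as far as the arm can. A call with a gripper value outside its range is refused whole. The fingers move at their own pace and stop on an object; the grip force is fixed at half the most. Time passes only in rows, so rows that repeat a pose let the fingers close. It gives the time, the measured TCP pose, the force and the opening at its end, in the units of the state.
- ctrl.get_obs(): the state, without advancing time (a new reading comes with each control period).
- ctrl.get_image(name): name is "scene" or "top" or "wrist"; returns a dict with "pixels" (384x512x3 uint8, blue, green, red), "intrinsics" (3x3 intrinsics, pixels), "rvec" (rotation vector, rad) and "tvec" (3), from world to camera coordinates, as OpenCV has them. Camera axes: x right, y down, z forward; pixel columns grow to the right and rows downward; lengths in mm; the calibration is good to about 2 mm. A picture is of the moment at which its call begins. There is no depth.
- ctrl.close_job(): hands the job in, once; it reports no verdict.
The state is a dict: "t": time; "qpos": joint angles; "qvel": joint speeds; "joint_torque": joint torques, N m; "ee_pos": TCP position; "orientation": TCP orientation; "ft_force": force on the tool from outside, world axes, zero at the start; "moment": the same for the moment, N m; "width": finger opening in mm.
Only numpy, scipy, OpenCV 4.12 (cv2) and the standard library are available. Lean on these libraries where they do the work, as an engineer would, in place of code of your own. Each camera call takes 0.05 s, during which the arm holds its last target.

TASK

First take the vial out of the light gate and stand it upright on the bench, off the gate's rail and well clear of the beam. Then lift the ball tray by its upright grip and carry it to the gate without the loose ball leaving its pocket. Finish while still holding the tray in the air, level and still, with the ball in the beam midway between the two lenses, the tray carried by the gripper alone and touching nothing else; leave the blower, the post and the tape roll where they are.

Things in the scene. Friction and masses are not known exactly. Their poses are not given: they have to be found in the camera images.
- gate: the light gate, fixed to the bench: a flat aluminium rail 44 (x) x 250 (y) x 8 mm with a dark block 36 x 30 x 18 mm near each end, centred at y = -100 and +100 mm, and on each block a round black lens mount of 30 mm diameter (top 57 mm above the bench, inner faces about 93 mm from the middle), the two lenses facing each other along y. Origin: middle of the rail's underside, on the bench; y runs along the rail, z up. The free gap between the blocks is 170 mm
- beam_mid (a point): the middle of the light beam: halfway between the two lenses on the line through their centres, 42 mm above the bench; axes as the gate's (y along the beam). There is nothing to see at this point
- vial: an amber glass vial with a white screw cap, 23 mm diameter (cap 20 mm), 52 mm tall, 25 g, which stands loose on top of the gate's rail between the two lenses and blocks the beam (three others like it, farther off on the bench, have no part in the job). Origin: centre of its underside; z along the vial to the cap
- tray: the ball tray, loose on the bench: a flat aluminium plate 124 (x) x 50 (y) x 5 mm with an upright slab-shaped grip on its middle, 30 mm long in x and 10 mm thick in y, with its top 55 mm above the plate's underside (foot 38 x 18 mm, up to 9 mm). At +x from the grip lies the round pocket with the ball, at -x four small screws. About 0.14 kg. Origin: centre of the underside, straight below the grip; z up
- pocket (a point): centre of a ball lying in the middle of the tray's pocket: at x = +45, y = 0, z = 13 mm of the tray. The pocket is 22 mm wide and 2 mm deep with a flat floor 3 mm above the tray's underside; its edge lets the ball roll about 5 mm to any side and lets it out at roughly 35 degrees of tilt or at a hard jolt
- ball_center (a point): centre of the steel bearing ball, 20 mm diameter, 33 g, lying loose in the tray's pocket
- enclosure (a point): a point that never moves: the top left front corner of the big dark enclosure that stands on the bench on the right, 262 mm tall. Its front face runs from this corner to a corner 98 mm nearer the robot and 370 mm farther right, behind the tray; keep the arm on the robot's side of it. Nothing is to be done with it
- blower: a dark rubber dust blower standing on the bench, 54 mm diameter, 106 mm tall, loose; leave it alone. Origin: centre of its underside
- post: a bare stainless post standing on the bench, 13 mm diameter, 75 mm tall, loose; leave it alone. Origin: centre of its underside
- tape: a roll of black tape lying on the bench, 60 mm diameter, 19 mm tall, loose; leave it alone. Origin: centre of its underside
- ball: the same steel ball; its axes turn as it rolls and its origin may lie on its skin, so use its centre point instead

How it is judged (in metres and radians):
On the way, in this order (a step that is already met when the one before it is completed fails the run):
1. the vial stands released and upright on the bench, off the rail, at least 80 mm from the middle of the gate, with the tray still standing on the bench (angle between vial's own z axis and vertical below 0.12 rad and height (world z) of each of vial, tray below 0.005 m and horizontal distance between vial and beam_mid above 0.08 m and contact force between vial and the fingers below 0.1 N and linear speed of vial below 0.03 m/s), for 0.2 s.
2. the tray is lifted off the bench in the gripper with the ball in its pocket (height (world z) of tray above 0.015 m and contact force between tray and the fingers above 0.5 N and distance between ball_center and pocket below 0.01 m), for 0.2 s.
At the end, for the whole second after the job is handed in: the gripper alone holds the tray in the air, still, level within 0.1 rad; the ball lies free in its pocket, within 12 mm of the beam line sideways and in height, 25 mm of the middle along it; the vial stands released and upright on the bench, at least 80 mm from the middle of the gate (x of ball_center in the frame of beam_mid between -0.012 and 0.012 m and z of ball_center in the frame of beam_mid between -0.012 and 0.012 m and y of ball_center in the frame of beam_mid between -0.025 and 0.025 m and distance between ball_center and pocket below 0.01 m and angle between tray's own z axis and vertical below 0.1 rad and linear speed of tray below 0.02 m/s and angular speed of tray below 0.1 rad/s and contact force between tray and the fingers above 0.5 N and height (world z) of tray above 0.012 m and contact force between each of tray, ball and gate below 0.05 N and contact force between tray and vial below 0.05 N and contact force between ball and the fingers below 0.05 N and angle between vial's own z axis and vertical below 0.12 rad and height (world z) of vial below 0.005 m and horizontal distance between vial and beam_mid above 0.08 m and contact force between vial and the fingers below 0.1 N and linear speed of vial below 0.03 m/s); the arm keeps its last pose, push and grip.
It fails at once if the ball leaves its pocket (distance between ball_center and pocket above 0.018 m).
It fails at once if the vial is knocked over (angle between vial's own z axis and vertical above 0.6 rad).
It fails at once if the blower, the post or the tape roll is moved more than 30 mm (distance of any of blower, post, tape from where it was at the start of the episode above 0.03 m).
It also fails if it takes over 72 s, if anything falls off the work surface, if the arm or the gripper's body presses on something with over 40 N, if the wrist force passes 120 N, or if a joint passes its speed limit or range.

## Working session

There is one attempt and no reset: what is moved stays moved. The work goes in short steps, Python scripts to look and compute and a shell command to move; the robot and the scene stay as the last step left them, time stands still between calls to the robot, and variables do not carry over. Pictures are saved under pics/ and viewed, and the job is handed in when it is done.

```bash
mkdir -p pics; ls; cat > h.py <<'E'
import numpy as np,cv2,pickle
from workcell import ctrl
def snap(name,tag):
    im=ctrl.get_image(name); pickle.dump(im,open(f'pics/{tag}.pkl','wb')); cv2.imwrite(f'pics/{tag}.png',np.asarray(im['pixels'])); return im
def load(tag): return pickle.load(open(f'pics/{tag}.pkl','rb'))
def ray(im,u,v,z):
    K=np.array(im['intrinsics'],float);R=cv2.Rodrigues(np.array(im['rvec'],float))[0];t=np.array(im['tvec'],float).ravel()
    d=R.T@np.linalg.solve(K,[u,v,1.]);c=-R.T@t
    return c+d*(z-c[2])/d[2]
def proj(im,P):
    return cv2.projectPoints(np.array(P,float).reshape(-1,3),np.array(im['rvec'],float),np.array(im['tvec'],float),np.array(im['intrinsics'],float),None)[0].reshape(-1,2)
def crop(tag,u0,v0,u1,v1,s,out):
    p=np.asarray(load(tag)['pixels'])[v0:v1,u0:u1]; cv2.imwrite(f'pics/{out}.png',cv2.resize(p,None,fx=s,fy=s,interpolation=cv2.INTER_CUBIC))
E
python3 - <<'E'
from h import *
for n in("scene","top","wrist"):
    im=snap(n,n+'0');R=cv2.Rodrigues(np.array(im['rvec']))[0];print(n,-R.T@np.array(im['tvec']).ravel())
print(ctrl.get_obs())
E
```

```text
pics
scene [  364.79686958 -1404.82904406   829.88654143]
top [ 463.89825615   15.53648088 1495.76950367]
wrist [ 244.16523973 -581.28506539  383.19787786]
{'t': 0.15, 'qpos': array([-1.31501245e+00,  4.23668171e-01,  1.63050794e+00,  9.75209225e-06,
        1.08860701e+00, -1.89586439e-02]), 'qvel': array([ 3.55612140e-04, -3.52827044e-03, -2.01867188e-03,  3.07104694e-04,
        3.92067837e-05, -4.80334958e-04]), 'joint_torque': array([-8.99985025e-04, -5.44982278e+01, -2.73918933e+01,  6.45088241e-02,
        2.04746565e-02, -5.69977669e-05]), 'ee_pos': array([ 169.50611813, -601.13183247,  230.08103345]), 'orientation': array([-0.28691065,  2.07569729, -2.07321955]), 'ft_force': array([-0.0974086 ,  1.23273691, -0.00242137]), 'moment': array([-0.03671264,  0.01420152,  0.01522821]), 'width': 87.95374245357435}
```

View pics/scene0.png

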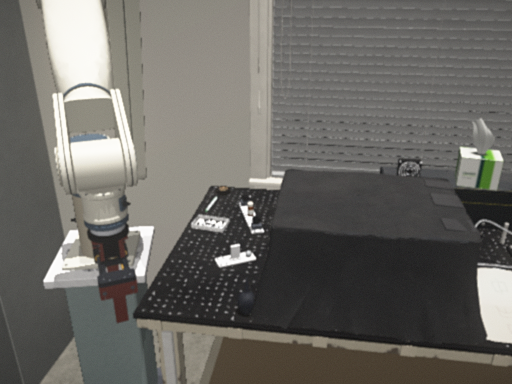

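View pics/top0.png

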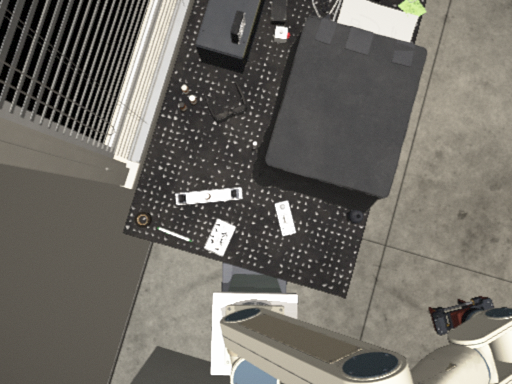

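View pics/wrist0.png

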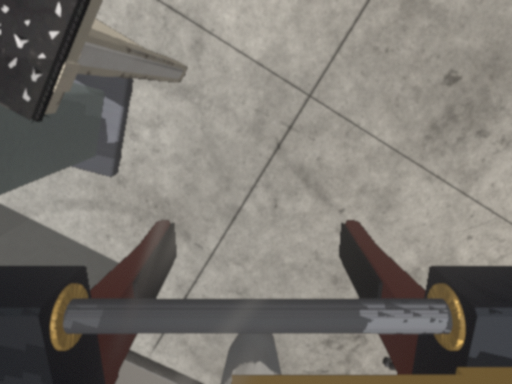

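```bash
python3 - <<'E'
from h import *
crop('top0',165,170,305,270,5.5,'c1')
crop('scene0',180,180,280,320,4.2,'c2')
im=load('top0')
for z in(0,):
  for p in[(209,196),(286,218),(220,237),(355,216),(254,144),(143,219)]: print(p,ray(im,*p,z))
E
```

```text
(209, 196) [511.09981987 184.04122732   0.        ]
(286, 218) [ 433.95413552 -110.50867463    0.        ]
(220, 237) [356.99239203 137.93731125   0.        ]
(355, 216) [ 447.16574558 -372.46607751    0.        ]
(254, 144) [714.59879924  17.03059147   0.        ]
(143, 219) [418.50135014 431.6284105    0.        ]
```

View pics/c1.png

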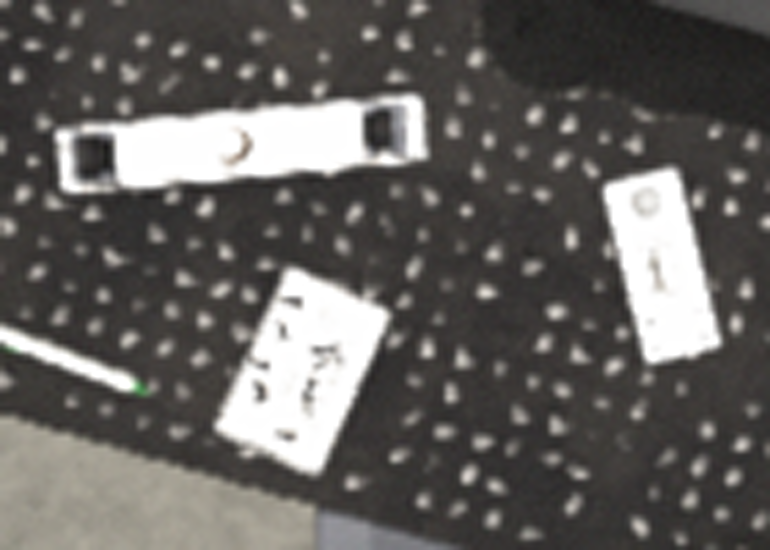

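View pics/c2.png

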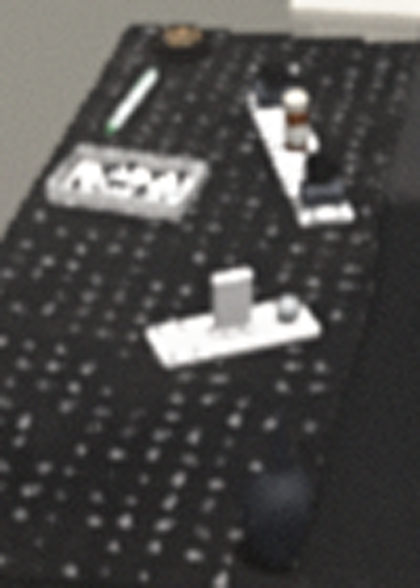

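```bash
python3 - <<'E'
from h import *
im=load('top0')
f=lambda x,y:((x+.5)/5.5-.5+165,(y+.5)/5.5-.5+170)
def rect(c,z):
    P=np.array([ray(im,*f(*p),z) for p in c]); print(P.round(1).tolist(),P.mean(0).round(1),[np.linalg.norm(P[i]-P[(i+1)%4]).round(1) for i in range(4)])
    return P
P=rect([(57,130),(418,95),(428,158),(65,192)],8)
d=(P[0]+P[3]-P[1]-P[2]);print('gate y axis dir',np.arctan2(d[1],d[0]))
P=rect([(603,185),(680,168),(720,345),(648,365)],5)
d=(P[0]+P[1]-P[2]-P[3]);print('tray x dir',np.arctan2(d[1],d[0]))
print('ball',ray(im,*f(648,202),13),'vialcap',ray(im,*f(237,146),60))
s=load('scene0');g=lambda x,y:(180+x/4.2,180+y/4.2)
print('scene ball',ray(s,*g(289,308),13),'cap',ray(s,*g(296,97),60),'grip top',ray(s,*g(233,275),55))
o=ctrl.get_obs();print(cv2.Rodrigues(o['orientation'])[0].round(3))
E
```

```text
[[518.6, 312.4, 8.0], [548.1, 64.3, 8.0], [504.8, 56.4, 8.0], [476.0, 305.4, 8.0]] [511.9 184.6   8. ] [np.float64(249.8), np.float64(44.0), np.float64(250.6), np.float64(43.1)]
gate y axis dir 1.687579990364827
[[488.9, -64.5, 5.0], [501.8, -117.4, 5.0], [381.0, -146.8, 5.0], [366.3, -97.6, 5.0]] [ 434.5 -106.6    5. ] [np.float64(54.4), np.float64(124.3), np.float64(51.3), np.float64(127.0)]
tray x dir 0.25119330053961286
ball [477.79645155 -95.16764148  13.        ] vialcap [508.60384383 182.08313625  60.        ]
scene ball [482.59157202 -96.80181712  13.        ] cap [515.43855126 181.51118585  60.        ] grip top [ 438.65514674 -112.40406886   55.        ]
[[-0.962 -0.     0.271]
 [-0.271  0.001 -0.962]
 [-0.    -1.    -0.001]]
```

```bash
python3 -m creep '[{"tx":20,"ty":45},{"tx":43,"ty":98},{"tx":65,"ty":150},{"tx":88,"ty":200},{"tx":110,"ty":252},{"tx":132,"ty":303},{"tx":154,"ty":353},{"tx":176,"ty":403},{"tx":200,"ty":455,"rz":-0.05},{"tx":220,"ty":500,"rz":-0.1}]'; python3 -m creep '[{"tx":20,"ty":45},{"tx":40,"ty":92},{"tx":60,"ty":138},{"tx":80,"ty":184},{"tx":100,"ty":230},{"tx":115,"ty":263,"rz":-0.05},{"tx":122,"ty":283,"rz":-0.06},{"tx":122,"ty":283,"rz":-0.06},{"tx":122,"ty":283,"rz":-0.06},{"tx":122,"ty":283,"rz":-0.06}]'
python3 - <<'E'
from h import *
print(snap('wrist','w1')['tvec']);
E
```

```text
[-625.53445521  -32.62889953  390.02616397]schema error: expected keys tx, ty, tz, rx, ry, rz, fingers
schema error: expected keys tx, ty, tz, rx, ry, rz, fingers
```

View pics/w1.png

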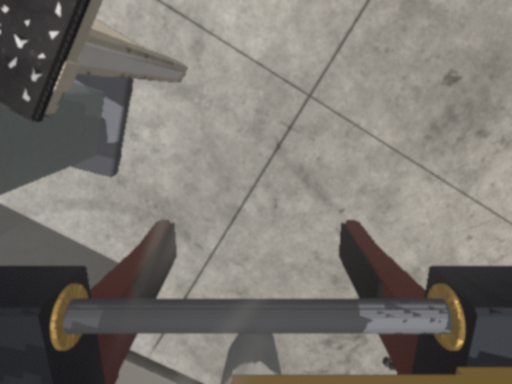

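All seven keys are needed in every row; the arm has not moved. I'll write the rows out in full.

```bash
python3 -m creep '[{"tx":20,"ty":45,"tz":0,"rx":0,"ry":0,"rz":0,"fingers":0},{"tx":43,"ty":98,"tz":0,"rx":0,"ry":0,"rz":0,"fingers":0},{"tx":65,"ty":150,"tz":0,"rx":0,"ry":0,"rz":0,"fingers":0},{"tx":88,"ty":200,"tz":0,"rx":0,"ry":0,"rz":0,"fingers":0},{"tx":110,"ty":252,"tz":0,"rx":0,"ry":0,"rz":0,"fingers":0},{"tx":132,"ty":303,"tz":0,"rx":0,"ry":0,"rz":0,"fingers":0},{"tx":154,"ty":353,"tz":0,"rx":0,"ry":0,"rz":0,"fingers":0},{"tx":176,"ty":403,"tz":0,"rx":0,"ry":0,"rz":0,"fingers":0},{"tx":200,"ty":455,"tz":0,"rx":0,"ry":0,"rz":-0.05,"fingers":0},{"tx":220,"ty":500,"tz":0,"rx":0,"ry":0,"rz":-0.1,"fingers":0}]'
```

```text
t: 1.45
ee_pos: [390.2, -99.7, 230.9]
orientation: [-0.185, 2.13, -2.131]
ft_force: [0.1, -0.5, 1.2]
width: 87.8
```

```bash
python3 - <<'E'
from h import *
snap('wrist','w2')
E
python3 -m creep '[{"tx":20,"ty":45,"tz":0,"rx":0,"ry":0,"rz":0,"fingers":0},{"tx":42,"ty":95,"tz":0,"rx":0,"ry":0,"rz":0,"fingers":0},{"tx":64,"ty":145,"tz":0,"rx":0,"ry":0,"rz":0,"fingers":0},{"tx":86,"ty":195,"tz":0,"rx":0,"ry":0,"rz":-0.03,"fingers":0},{"tx":105,"ty":240,"tz":0,"rx":0,"ry":0,"rz":-0.06,"fingers":0},{"tx":118,"ty":272,"tz":0,"rx":0,"ry":0,"rz":-0.06,"fingers":0},{"tx":122,"ty":283,"tz":0,"rx":0,"ry":0,"rz":-0.06,"fingers":0},{"tx":122,"ty":283,"tz":0,"rx":0,"ry":0,"rz":-0.06,"fingers":0},{"tx":122,"ty":283,"tz":0,"rx":0,"ry":0,"rz":-0.06,"fingers":0},{"tx":122,"ty":283,"tz":0,"rx":0,"ry":0,"rz":-0.06,"fingers":0}]'
python3 - <<'E'
from h import *
snap('wrist','w3')
E
```

```text
t: 2.75
ee_pos: [511.3, 180.4, 230.8]
orientation: [-0.123, 2.163, -2.163]
ft_force: [-0.3, 0.2, 0.2]
width: 88.1
```

View pics/w2.png

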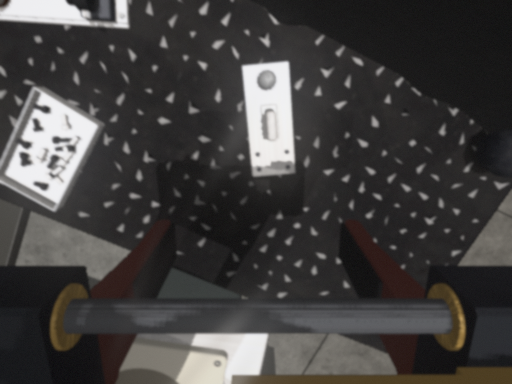

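View pics/w3.png

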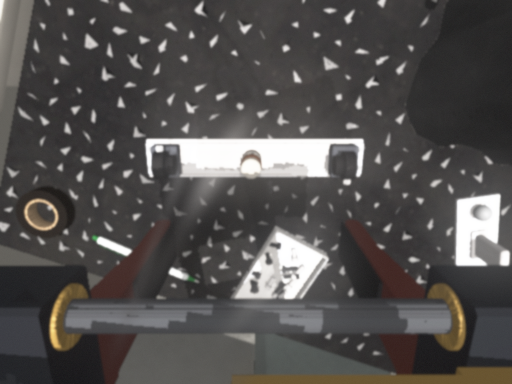

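```bash
python3 - <<'E'
from h import *
crop('w3',135,110,375,200,3.3,'c3')
crop('w2',225,45,315,190,4,'c4')
E
```

```text
(no output)
```

View pics/c3.png

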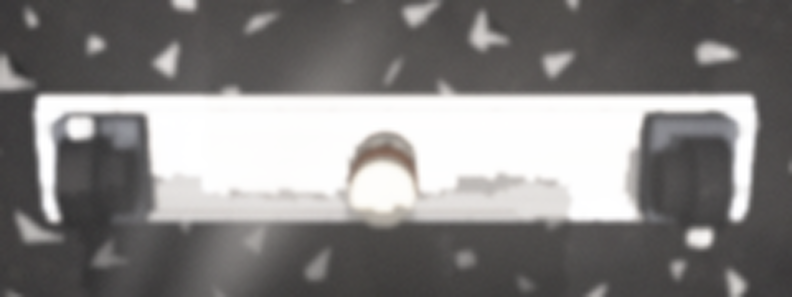

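View pics/c4.png

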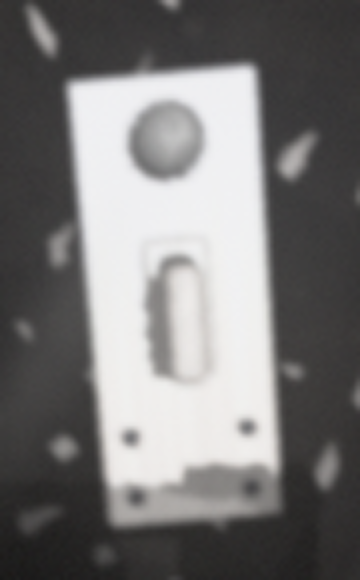

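```bash
python3 - <<'E'
from h import *
def rect(im,c,z,nm,ax):
    P=np.array([ray(im,*p,z) for p in c]); d=P[ax[0]]+P[ax[1]]-P[ax[2]]-P[ax[3]]
    print(nm,P.mean(0).round(1),[np.linalg.norm(P[i]-P[(i+1)%4]).round(1) for i in range(4)],np.arctan2(d[1],d[0]))
im=load('w3');f=lambda x,y:(135+(x+.5)/3.3-.5,110+(y+.5)/3.3-.5)
rect(im,[f(*p) for p in[(35,96),(755,96),(747,220),(48,220)]],8,'gate',(0,3,1,2))
print('cap',ray(im,*f(382,192),60))
im=load('w2');f=lambda x,y:(225+(x+.5)/4-.5,45+(y+.5)/4-.5)
rect(im,[f(*p) for p in[(67,82),(257,66),(281,514),(111,526)]],5,'tray',(0,1,2,3))
print('ball',ray(im,*f(167,139),13),'grip top',ray(im,*f(187,320),55))
E
```

```text
gate [513.5 182.6   8. ] [np.float64(248.2), np.float64(44.2), np.float64(248.9), np.float64(44.1)] 1.6842300794736997
cap [513.1940922 186.5367531  60.       ]
tray [ 435.8 -106.9    5. ] [np.float64(51.4), np.float64(124.6), np.float64(50.4), np.float64(124.3)] 0.2611158783999713
ball [479.46298657 -95.06241761  13.        ] grip top [ 437.12682721 -106.67022038   55.        ]
```

```bash
python3 -m creep '[{"tx":2,"ty":4,"tz":-40,"rx":0,"ry":0,"rz":0,"fingers":0},{"tx":2,"ty":4,"tz":-90,"rx":0,"ry":0,"rz":0,"fingers":0},{"tx":2,"ty":4,"tz":-130,"rx":0,"ry":0,"rz":0,"fingers":0},{"tx":2,"ty":4,"tz":-160,"rx":0,"ry":0,"rz":0,"fingers":0},{"tx":2,"ty":4,"tz":-180,"rx":0,"ry":0,"rz":0,"fingers":0},{"tx":2,"ty":4,"tz":-193,"rx":0,"ry":0,"rz":0,"fingers":0},{"tx":2,"ty":4,"tz":-199,"rx":0,"ry":0,"rz":0,"fingers":0},{"tx":2,"ty":4,"tz":-199,"rx":0,"ry":0,"rz":0,"fingers":0},{"tx":2,"ty":4,"tz":-199,"rx":0,"ry":0,"rz":0,"fingers":0}]'
python3 - <<'E'
from h import *
snap('wrist','w4');print(cv2.Rodrigues(ctrl.get_obs()['orientation'])[0].round(3))
E
```

```text
t: 3.92
ee_pos: [514.2, 185.6, 32.4]
orientation: [-0.123, 2.162, -2.161]
ft_force: [-0.2, -0.4, -0.0]
width: 87.8
[[-0.993  0.001  0.115]
 [-0.115  0.    -0.993]
 [-0.001 -1.    -0.   ]]
```

View pics/w4.png

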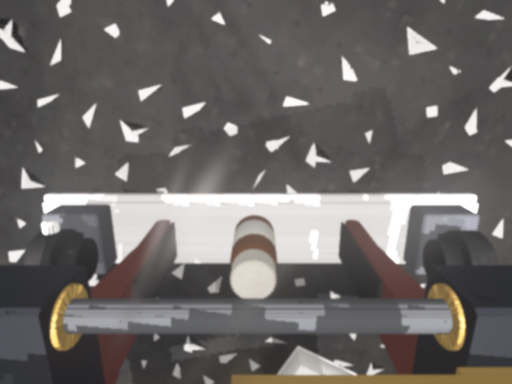

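```bash
python3 - <<'E'
from h import *
im=load('w4');print(ray(im,254,281,60),ray(im,254,222,8)) 
E
python3 -m creep '[{"tx":0,"ty":0,"tz":0,"rx":0,"ry":0,"rz":0,"fingers":120},{"tx":0,"ty":0,"tz":0,"rx":0,"ry":0,"rz":0,"fingers":170},{"tx":0,"ty":0,"tz":0,"rx":0,"ry":0,"rz":0,"fingers":200},{"tx":0,"ty":0,"tz":0,"rx":0,"ry":0,"rz":0,"fingers":220},{"tx":0,"ty":0,"tz":0,"rx":0,"ry":0,"rz":0,"fingers":220},{"tx":0,"ty":0,"tz":0,"rx":0,"ry":0,"rz":0,"fingers":220},{"tx":0,"ty":0,"tz":0,"rx":0,"ry":0,"rz":0,"fingers":220},{"tx":0,"ty":0,"tz":0,"rx":0,"ry":0,"rz":0,"fingers":220}]'
```

```text
[512.37646069 185.86772175  60.        ] [518.33642837 187.04437113   8.        ]
t: 4.97
ee_pos: [513.6, 185.5, 31.7]
orientation: [-0.124, 2.162, -2.162]
ft_force: [0.3, 0.4, -0.3]
width: 22.5
```

```bash
python3 -m creep '[{"tx":0,"ty":0,"tz":10,"rx":0,"ry":0,"rz":0,"fingers":220},{"tx":0,"ty":0,"tz":30,"rx":0,"ry":0,"rz":0,"fingers":220},{"tx":0,"ty":0,"tz":55,"rx":0,"ry":0,"rz":0,"fingers":220},{"tx":20,"ty":2,"tz":65,"rx":0,"ry":0,"rz":0,"fingers":220},{"tx":50,"ty":6,"tz":65,"rx":0,"ry":0,"rz":0,"fingers":220},{"tx":85,"ty":10,"tz":65,"rx":0,"ry":0,"rz":0,"fingers":220},{"tx":110,"ty":13,"tz":65,"rx":0,"ry":0,"rz":0,"fingers":220},{"tx":118,"ty":14,"tz":65,"rx":0,"ry":0,"rz":0,"fingers":220},{"tx":118,"ty":14,"tz":65,"rx":0,"ry":0,"rz":0,"fingers":220},{"tx":118,"ty":14,"tz":65,"rx":0,"ry":0,"rz":0,"fingers":220}]'
python3 - <<'E'
from h import *
snap('wrist','w5');snap('scene','s5')
crop('s5',180,160,300,290,4.2,'c5')
E
```

```text
t: 6.22
ee_pos: [630.4, 199.3, 96.6]
orientation: [-0.126, 2.162, -2.163]
ft_force: [-0.3, 0.3, 0.0]
width: 22.2
```

View pics/w5.png

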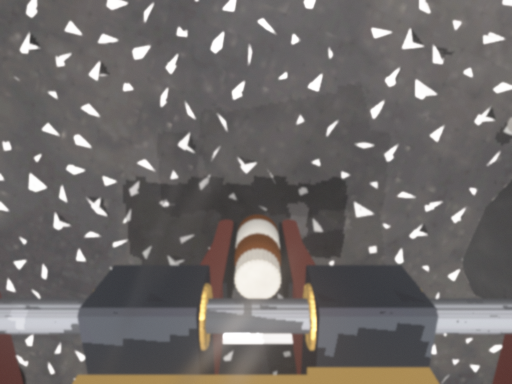

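View pics/c5.png

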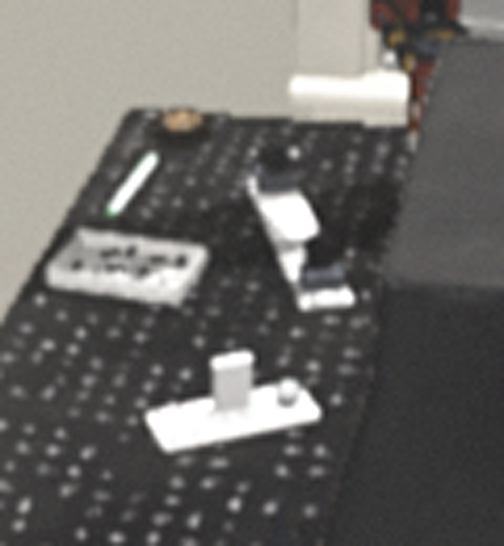

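```bash
python3 -m creep '[{"tx":0,"ty":0,"tz":-25,"rx":0,"ry":0,"rz":0,"fingers":220},{"tx":0,"ty":0,"tz":-50,"rx":0,"ry":0,"rz":0,"fingers":220},{"tx":0,"ty":0,"tz":-64,"rx":0,"ry":0,"rz":0,"fingers":220},{"tx":0,"ty":0,"tz":-69,"rx":0,"ry":0,"rz":0,"fingers":220},{"tx":0,"ty":0,"tz":-71,"rx":0,"ry":0,"rz":0,"fingers":220},{"tx":0,"ty":0,"tz":-72.5,"rx":0,"ry":0,"rz":0,"fingers":220},{"tx":0,"ty":0,"tz":-72.5,"rx":0,"ry":0,"rz":0,"fingers":220},{"tx":0,"ty":0,"tz":-72.5,"rx":0,"ry":0,"rz":0,"fingers":220}]'
```

```text
t: 7.32
ee_pos: [631.9, 199.5, 24.6]
orientation: [-0.123, 2.162, -2.162]
ft_force: [0.0, -0.3, 0.4]
width: 22.6
```

```bash
python3 -m creep '[{"tx":0,"ty":0,"tz":-0.5,"rx":0,"ry":0,"rz":0,"fingers":220},{"tx":0,"ty":0,"tz":-1,"rx":0,"ry":0,"rz":0,"fingers":220},{"tx":0,"ty":0,"tz":-1,"rx":0,"ry":0,"rz":0,"fingers":220},{"tx":0,"ty":0,"tz":-1,"rx":0,"ry":0,"rz":0,"fingers":220}]'
```

```text
t: 7.82
ee_pos: [631.7, 199.5, 23.7]
orientation: [-0.124, 2.162, -2.162]
ft_force: [-1.7, -1.3, 5.9]
width: 22.6
```

Contact with the bench (about 6 N upward). I'll release slowly and back straight up.

```bash
python3 -m creep '[{"tx":0,"ty":0,"tz":0,"rx":0,"ry":0,"rz":0,"fingers":170},{"tx":0,"ty":0,"tz":0,"rx":0,"ry":0,"rz":0,"fingers":140},{"tx":0,"ty":0,"tz":0,"rx":0,"ry":0,"rz":0,"fingers":100},{"tx":0,"ty":0,"tz":0,"rx":0,"ry":0,"rz":0,"fingers":50},{"tx":0,"ty":0,"tz":0,"rx":0,"ry":0,"rz":0,"fingers":0},{"tx":0,"ty":0,"tz":0,"rx":0,"ry":0,"rz":0,"fingers":0},{"tx":0,"ty":0,"tz":20,"rx":0,"ry":0,"rz":0,"fingers":0},{"tx":0,"ty":0,"tz":60,"rx":0,"ry":0,"rz":0,"fingers":0},{"tx":0,"ty":0,"tz":110,"rx":0,"ry":0,"rz":0,"fingers":0},{"tx":0,"ty":0,"tz":110,"rx":0,"ry":0,"rz":0,"fingers":0}]'
python3 - <<'E'
from h import *
snap('wrist','w6')
E
```

```text
t: 9.07
ee_pos: [634.8, 200.4, 139.3]
orientation: [-0.114, 2.16, -2.155]
ft_force: [-0.3, 0.2, -0.2]
width: 87.8
```

View pics/w6.png

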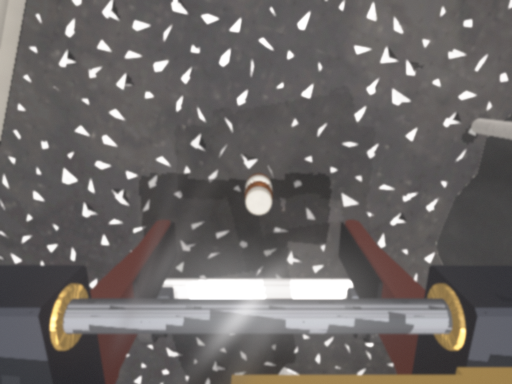

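```bash
python3 -m creep '[{"tx":-20,"ty":0,"tz":30,"rx":0,"ry":0,"rz":0,"fingers":0},{"tx":-60,"ty":-15,"tz":60,"rx":0,"ry":0,"rz":0,"fingers":0},{"tx":-110,"ty":-45,"tz":75,"rx":0,"ry":0,"rz":0,"fingers":0},{"tx":-150,"ty":-85,"tz":80,"rx":0,"ry":0,"rz":0.05,"fingers":0},{"tx":-175,"ty":-135,"tz":80,"rx":0,"ry":0,"rz":0.1,"fingers":0},{"tx":-190,"ty":-190,"tz":80,"rx":0,"ry":0,"rz":0.14,"fingers":0},{"tx":-196,"ty":-245,"tz":80,"rx":0,"ry":0,"rz":0.143,"fingers":0},{"tx":-196,"ty":-290,"tz":80,"rx":0,"ry":0,"rz":0.143,"fingers":0},{"tx":-196,"ty":-306,"tz":80,"rx":0,"ry":0,"rz":0.143,"fingers":0},{"tx":-196,"ty":-306.5,"tz":80,"rx":0,"ry":0,"rz":0.143,"fingers":0}]'
python3 -m creep '[{"tx":0,"ty":0,"tz":0,"rx":0,"ry":0,"rz":0,"fingers":0},{"tx":0,"ty":0,"tz":0,"rx":0,"ry":0,"rz":0,"fingers":0}]'
python3 - <<'E'
from h import *
snap('wrist','w7');print(cv2.Rodrigues(ctrl.get_obs()['orientation'])[0].round(3)); crop('w7',190,100,330,250,4,'c7')
E
```

```text
t: 10.38
ee_pos: [435.2, -107.2, 212.7]
orientation: [-0.269, 2.086, -2.085]
ft_force: [-0.7, 0.7, -0.1]
width: 87.7
t: 10.62
ee_pos: [435.6, -105.9, 213.0]
orientation: [-0.272, 2.084, -2.083]
ft_force: [-0.3, 0.1, -0.7]
width: 87.9
[[-0.967 -0.     0.257]
 [-0.257  0.    -0.967]
 [ 0.    -1.    -0.   ]]
```

View pics/w7.png

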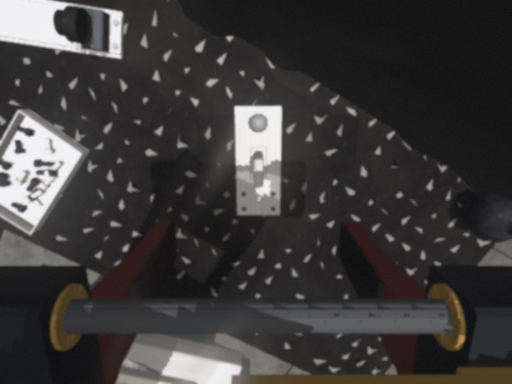

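View pics/c7.png

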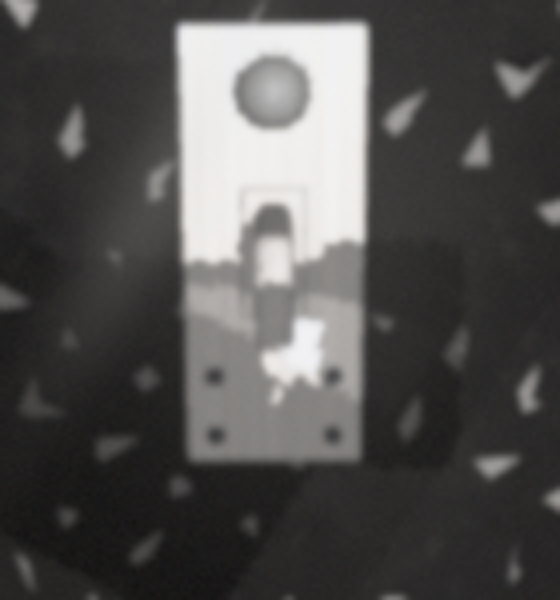

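```bash
python3 - <<'E'
from h import *
im=load('w7');f=lambda x,y:(190+(x+.5)/4-.5,100+(y+.5)/4-.5)
P=np.array([ray(im,*f(*p),5) for p in[(177,22),(368,22),(361,462),(187,462)]]);d=P[0]+P[1]-P[2]-P[3]
print(P.mean(0),np.arctan2(d[1],d[0]),[np.linalg.norm(P[i]-P[(i+1)%4]).round(1) for i in range(4)])
print('ball',ray(im,*f(272,91),13))
E
```

```text
[ 435.66626689 -107.74071139    5.        ] 0.26335879642170723 [np.float64(50.8), np.float64(125.0), np.float64(50.8), np.float64(124.9)]
ball [479.18935527 -95.79412163  13.        ]
```

```bash
python3 -m creep '[{"tx":0,"ty":-0.5,"tz":-40,"rx":0,"ry":0,"rz":0,"fingers":0},{"tx":0,"ty":-0.5,"tz":-85,"rx":0,"ry":0,"rz":0,"fingers":0},{"tx":0,"ty":-0.5,"tz":-130,"rx":0,"ry":0,"rz":0,"fingers":0},{"tx":0,"ty":-0.5,"tz":-160,"rx":0,"ry":0,"rz":0,"fingers":30},{"tx":0,"ty":-0.5,"tz":-177,"rx":0,"ry":0,"rz":0,"fingers":60},{"tx":0,"ty":-0.5,"tz":-186,"rx":0,"ry":0,"rz":0,"fingers":90},{"tx":0,"ty":-0.5,"tz":-189,"rx":0,"ry":0,"rz":0,"fingers":120},{"tx":0,"ty":-0.5,"tz":-189,"rx":0,"ry":0,"rz":0,"fingers":150},{"tx":0,"ty":-0.5,"tz":-189,"rx":0,"ry":0,"rz":0,"fingers":180},{"tx":0,"ty":-0.5,"tz":-189,"rx":0,"ry":0,"rz":0,"fingers":190}]'
python3 - <<'E'
from h import *
snap('wrist','w8');
E
```

```text
t: 11.92
ee_pos: [436.0, -107.7, 24.7]
orientation: [-0.269, 2.083, -2.084]
ft_force: [-0.8, 0.6, 0.7]
width: 23.7
```

View pics/w8.png

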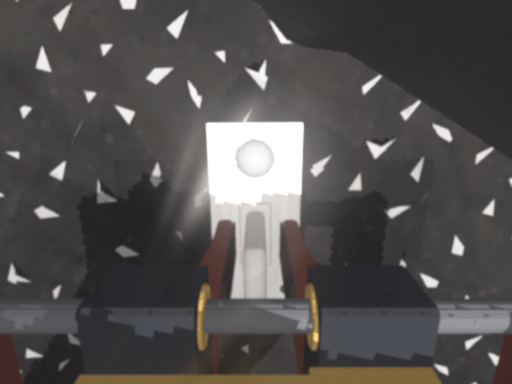

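```bash
python3 -m creep '[{"tx":0,"ty":0,"tz":0,"rx":0,"ry":0,"rz":0,"fingers":200},{"tx":0,"ty":0,"tz":0,"rx":0,"ry":0,"rz":0,"fingers":207},{"tx":0,"ty":0,"tz":0,"rx":0,"ry":0,"rz":0,"fingers":214},{"tx":0,"ty":0,"tz":0,"rx":0,"ry":0,"rz":0,"fingers":220},{"tx":0,"ty":0,"tz":0,"rx":0,"ry":0,"rz":0,"fingers":226},{"tx":0,"ty":0,"tz":0,"rx":0,"ry":0,"rz":0,"fingers":232},{"tx":0,"ty":0,"tz":0,"rx":0,"ry":0,"rz":0,"fingers":240},{"tx":0,"ty":0,"tz":0,"rx":0,"ry":0,"rz":0,"fingers":250},{"tx":0,"ty":0,"tz":0,"rx":0,"ry":0,"rz":0,"fingers":250},{"tx":0,"ty":0,"tz":0,"rx":0,"ry":0,"rz":0,"fingers":250}]'
python3 -m creep '[{"tx":0,"ty":0,"tz":1,"rx":0,"ry":0,"rz":0,"fingers":250},{"tx":0,"ty":0,"tz":3,"rx":0,"ry":0,"rz":0,"fingers":250},{"tx":0,"ty":0,"tz":6,"rx":0,"ry":0,"rz":0,"fingers":250},{"tx":0,"ty":0,"tz":10,"rx":0,"ry":0,"rz":0,"fingers":250},{"tx":0,"ty":0,"tz":14,"rx":0,"ry":0,"rz":0,"fingers":250},{"tx":0,"ty":0,"tz":18,"rx":0,"ry":0,"rz":0,"fingers":250},{"tx":0,"ty":0,"tz":22,"rx":0,"ry":0,"rz":0,"fingers":250},{"tx":0,"ty":0,"tz":25,"rx":0,"ry":0,"rz":0,"fingers":250},{"tx":0,"ty":0,"tz":26,"rx":0,"ry":0,"rz":0,"fingers":250},{"tx":0,"ty":0,"tz":26,"rx":0,"ry":0,"rz":0,"fingers":250}]'
python3 - <<'E'
from h import *
snap('wrist','w9');snap('scene','s9');crop('s9',200,200,300,300,5,'c9')
E
```

```text
t: 13.22
ee_pos: [435.5, -107.5, 24.1]
orientation: [-0.27, 2.084, -2.084]
ft_force: [-1.1, 1.8, 0.8]
width: 9.9
t: 14.48
ee_pos: [435.6, -107.5, 50.2]
orientation: [-0.27, 2.084, -2.084]
ft_force: [-0.2, 0.3, -2.0]
width: 9.7
```

View pics/w9.png

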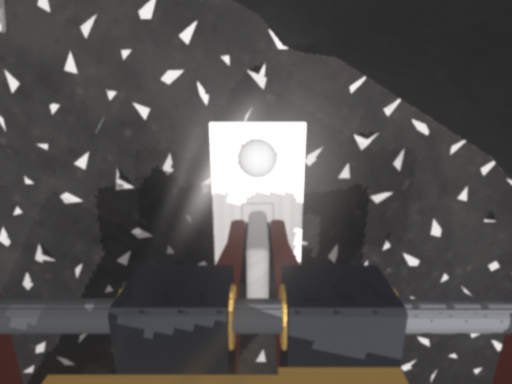

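View pics/c9.png

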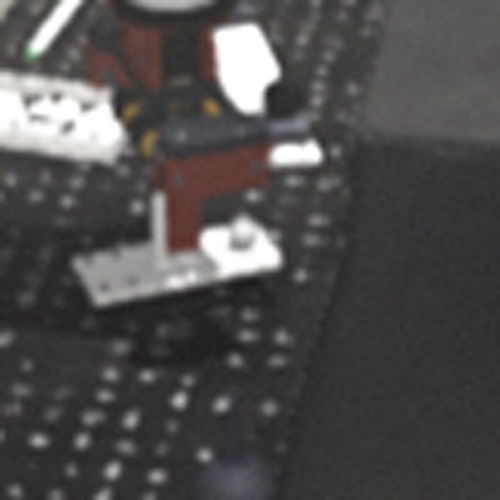

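```bash
python3 - <<'E'
from h import *
im=load('w9');print(ray(im,265,30,0),ray(im,410,110,0));im=load('w3');print(ray(im,410,90,0),ray(im,430,140,0),ray(im,500,160,0))
im=load('top0');print(ray(im,268,160,262))
E
python3 -m creep '[{"tx":0,"ty":0,"tz":4,"rx":0,"ry":0,"rz":0,"fingers":250},{"tx":0,"ty":0,"tz":11,"rx":0,"ry":0,"rz":0,"fingers":250},{"tx":0,"ty":0,"tz":21,"rx":0,"ry":0,"rz":0,"fingers":250},{"tx":0,"ty":0,"tz":32,"rx":0,"ry":0,"rz":0,"fingers":250},{"tx":0,"ty":0,"tz":43,"rx":0,"ry":0,"rz":0,"fingers":250},{"tx":0,"ty":0,"tz":53,"rx":0,"ry":0,"rz":0,"fingers":250},{"tx":0,"ty":0,"tz":61,"rx":0,"ry":0,"rz":0,"fingers":250},{"tx":0,"ty":0,"tz":67,"rx":0,"ry":0,"rz":0,"fingers":250},{"tx":0,"ty":0,"tz":70,"rx":0,"ry":0,"rz":0,"fingers":250},{"tx":0,"ty":0,"tz":70,"rx":0,"ry":0,"rz":0,"fingers":250}]'
```

```text
[543.30557973 -84.77320304   0.        ] [ 523.02131878 -180.5692313     0.        ]
[607.96120845  18.78709888   0.        ] [555.91529866 -17.81050436   0.        ] [ 542.1518306  -106.24879008    0.        ]
[620.63793901 -28.57909629 262.        ]
t: 15.82
ee_pos: [435.6, -107.6, 120.2]
orientation: [-0.27, 2.084, -2.084]
ft_force: [-0.0, 0.0, -1.4]
width: 9.6
```

```bash
python3 -m creep '[{"tx":0,"ty":3,"tz":0,"rx":0,"ry":0,"rz":0,"fingers":250},{"tx":0,"ty":9,"tz":0,"rx":0,"ry":0,"rz":0,"fingers":250},{"tx":0,"ty":18,"tz":0,"rx":0,"ry":0,"rz":0,"fingers":250},{"tx":0,"ty":29,"tz":0,"rx":0,"ry":0,"rz":0,"fingers":250},{"tx":0,"ty":42,"tz":0,"rx":0,"ry":0,"rz":0,"fingers":250},{"tx":0,"ty":57,"tz":0,"rx":0,"ry":0,"rz":0,"fingers":250},{"tx":0,"ty":72,"tz":0,"rx":0,"ry":0,"rz":0,"fingers":250},{"tx":0,"ty":87,"tz":0,"rx":0,"ry":0,"rz":0,"fingers":250},{"tx":1,"ty":102,"tz":0,"rx":0,"ry":0,"rz":-0.005,"fingers":250},{"tx":3,"ty":117,"tz":0,"rx":0,"ry":0,"rz":-0.015,"fingers":250}]'
python3 -m creep '[{"tx":2,"ty":15,"tz":0,"rx":0,"ry":0,"rz":-0.01,"fingers":250},{"tx":5,"ty":30,"tz":0,"rx":0,"ry":0,"rz":-0.025,"fingers":250},{"tx":8,"ty":45,"tz":0,"rx":0,"ry":0,"rz":-0.04,"fingers":250},{"tx":12,"ty":60,"tz":0,"rx":0,"ry":0,"rz":-0.055,"fingers":250},{"tx":16,"ty":75,"tz":0,"rx":0,"ry":0,"rz":-0.07,"fingers":250},{"tx":19,"ty":90,"tz":0,"rx":0,"ry":0,"rz":-0.085,"fingers":250},{"tx":22,"ty":104,"tz":0,"rx":0,"ry":0,"rz":-0.1,"fingers":250},{"tx":24.5,"ty":117,"tz":0,"rx":0,"ry":0,"rz":-0.11,"fingers":250},{"tx":26.5,"ty":129,"tz":0,"rx":0,"ry":0,"rz":-0.118,"fingers":250},{"tx":28,"ty":140,"tz":0,"rx":0,"ry":0,"rz":-0.125,"fingers":250}]'
python3 -m creep '[{"tx":0.8,"ty":9,"tz":0,"rx":0,"ry":0,"rz":-0.003,"fingers":250},{"tx":1.2,"ty":16,"tz":0,"rx":0,"ry":0,"rz":-0.005,"fingers":250},{"tx":1.5,"ty":22,"tz":0,"rx":0,"ry":0,"rz":-0.005,"fingers":250},{"tx":1.7,"ty":26,"tz":0,"rx":0,"ry":0,"rz":-0.005,"fingers":250},{"tx":1.7,"ty":28,"tz":0,"rx":0,"ry":0,"rz":-0.005,"fingers":250},{"tx":1.7,"ty":28.3,"tz":0,"rx":0,"ry":0,"rz":-0.005,"fingers":250},{"tx":1.7,"ty":28.3,"tz":0,"rx":0,"ry":0,"rz":-0.005,"fingers":250},{"tx":1.7,"ty":28.3,"tz":0,"rx":0,"ry":0,"rz":-0.005,"fingers":250}]'
python3 - <<'E'
from h import *
snap('wrist','w10');snap('scene','s10');crop('s10',200,150,300,270,5,'c10')
E
```

```text
t: 17.08
ee_pos: [438.6, 10.6, 120.2]
orientation: [-0.255, 2.092, -2.092]
ft_force: [0.5, -0.6, -1.2]
width: 9.8
t: 18.32
ee_pos: [466.6, 150.3, 120.2]
orientation: [-0.127, 2.161, -2.161]
ft_force: [0.3, -0.1, -2.1]
width: 10.0
t: 19.32
ee_pos: [468.3, 177.6, 120.2]
orientation: [-0.122, 2.163, -2.164]
ft_force: [-0.2, -0.5, -1.9]
width: 10.4
```

View pics/w10.png

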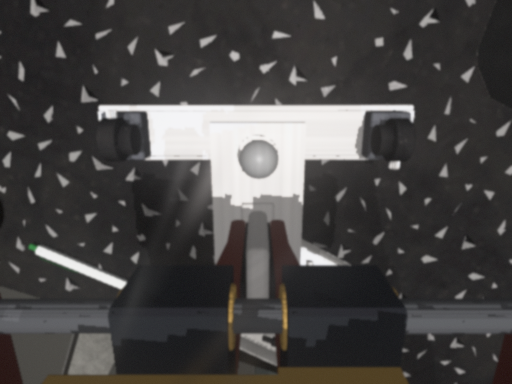

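View pics/c10.png

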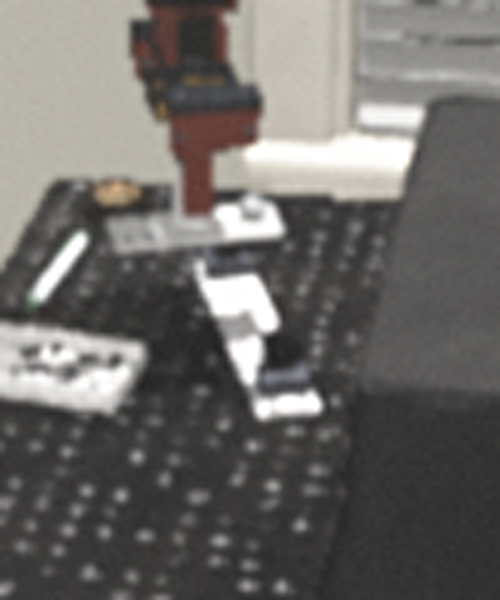

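```bash
python3 - <<'E'
from h import *
crop('w10',90,90,425,190,2.35,'c10b')
im=load('w10')
print('ball',ray(im,258.5,159,109))
P=np.array([ray(im,*p,8) for p in[(99.5,105.5),(413,105.5)]]);print(P,P.mean(0))
E
```

```text
ball [512.22163418 180.99262048 109.        ]
[[520.16385515 306.52852862   8.        ]
 [547.66996766  63.16808168   8.        ]] [533.9169114  184.84830515   8.        ]
```

View pics/c10b.png

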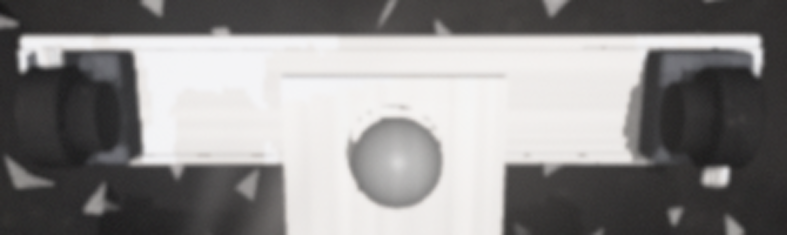

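```bash
python3 -m creep '[{"tx":0,"ty":0,"tz":-3,"rx":0,"ry":0,"rz":0,"fingers":250},{"tx":0,"ty":0,"tz":-8,"rx":0,"ry":0,"rz":0,"fingers":250},{"tx":0,"ty":0,"tz":-15,"rx":0,"ry":0,"rz":0,"fingers":250},{"tx":0,"ty":0,"tz":-24,"rx":0,"ry":0,"rz":0,"fingers":250},{"tx":0,"ty":0.5,"tz":-34,"rx":0,"ry":0,"rz":0,"fingers":250},{"tx":0,"ty":1,"tz":-44,"rx":0,"ry":0,"rz":0,"fingers":250},{"tx":0,"ty":1,"tz":-53,"rx":0,"ry":0,"rz":0,"fingers":250},{"tx":0,"ty":1,"tz":-60,"rx":0,"ry":0,"rz":0,"fingers":250},{"tx":0,"ty":1,"tz":-65,"rx":0,"ry":0,"rz":0,"fingers":250},{"tx":0,"ty":1,"tz":-67,"rx":0,"ry":0,"rz":0,"fingers":250}]'
python3 -m creep '[{"tx":0,"ty":0,"tz":0,"rx":0,"ry":0,"rz":0,"fingers":250},{"tx":0,"ty":0,"tz":0,"rx":0,"ry":0,"rz":0,"fingers":250},{"tx":0,"ty":0,"tz":0,"rx":0,"ry":0,"rz":0,"fingers":250},{"tx":0,"ty":0,"tz":0,"rx":0,"ry":0,"rz":0,"fingers":250}]'
python3 - <<'E'
from h import *
snap('wrist','w11');snap('scene','s11');snap('top','t11');crop('s11',200,150,300,270,5,'c11');crop('t11',165,130,305,230,5.5,'c11t')
im=load('w11');print(ray(im,258.5,159,42))
print(proj(load('s11'),[[512.5,182.7,42]]),proj(load('t11'),[[631,199,52]]))
print(ctrl.get_obs()['qvel'])
E
```

```text
t: 20.68
ee_pos: [468.3, 178.7, 52.9]
orientation: [-0.122, 2.163, -2.164]
ft_force: [0.5, -0.6, -1.5]
width: 9.8
t: 21.18
ee_pos: [468.4, 178.8, 53.3]
orientation: [-0.122, 2.163, -2.163]
ft_force: [-0.3, 0.3, -2.0]
width: 9.8
[512.29548568 182.17643523  42.        ]
[[249.69913914 207.27010336]] [[204.32795929 163.00377253]]
[ 0.00082224  0.00079568  0.00012814 -0.00010323 -0.00032862 -0.00024123]
```

View pics/w11.png

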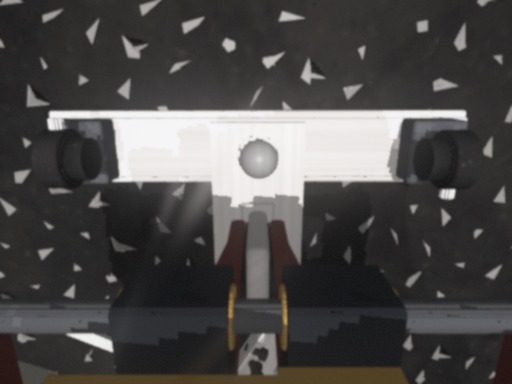

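View pics/c11.png

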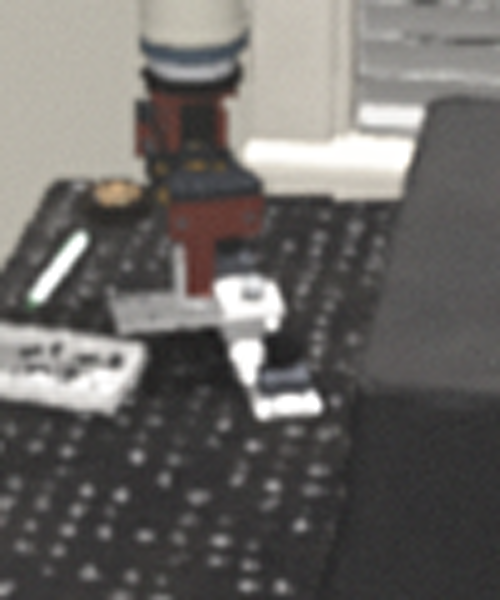

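View pics/c11t.png

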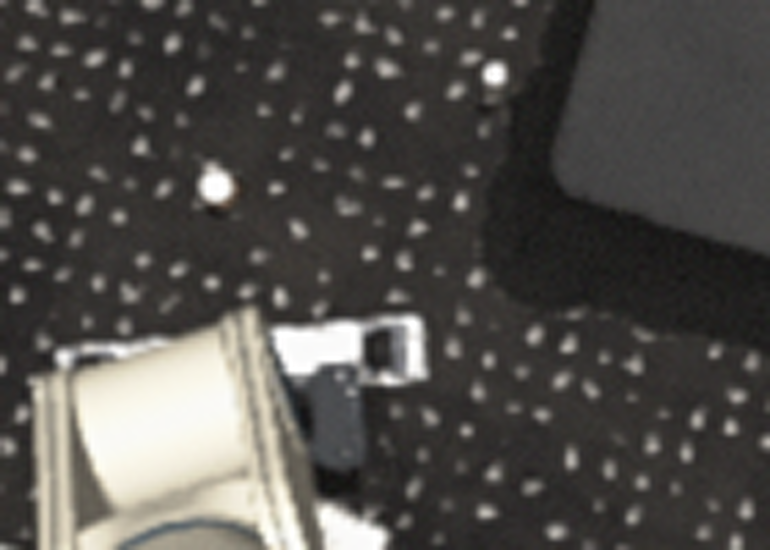

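```bash
python3 -c "
from workcell import ctrl
print(ctrl.close_job())"
```

```text
the job is handed in; nothing more can be done
None
```

I handed the job in at about 21 s of robot time. The tray is held in the gripper at the gate with the ball in the beam. `close_job` gives no verdict, so the result below rests on my own last checks.

- **Vial:** I took it off the gate and stood it on the bench at about (631, 199) mm, roughly 118 mm from the beam middle. The final top picture shows it upright within about 1 px of where it should appear.
- **Tray:** I gripped it by its upright grip, lifted it, carried it over the gate blocks and lowered it to about 29 mm above the bench. The ball stayed in its pocket throughout.
- **Ball position:** The wrist camera puts the ball at (512.3, 182.2) mm, against a gate middle of about (512.5, 182.7). In the scene picture it lies within about 1 px of the projected beam middle, which agrees.
- **Hold:** The arm was at rest. The tool force was a steady 2 N or so, which is just the weight of the tray and ball. The jaws read 9.8 mm on the 10 mm grip, and the tool pointed straight down.
- **Other objects:** The arm never came near the blower, the post or the tape roll. I did not measure them again at the end.

My first two move commands were refused because the rows lacked some keys. The arm did not move on them. No check failed, and none disagreed beyond 2–3 mm, apart from the first scene-camera reading of the vial cap and grip top (about 3–6 mm off), which the wrist views replaced.

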